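# Pack the gap behind a workpiece with spacers and hold the clamp jaw shut

### The job

The sliding jaw of this measuring fixture is too short in stroke to reach the workpiece. Take steel spacers from the rack and stand them upright side by side on the bed in the gap between jaw and workpiece, broad faces towards these two, adding one after another until the jaw, pushed towards the workpiece, comes up tight on the stack and the stack on the workpiece. The jaw springs back when let go, so finish while still pushing it firmly with the gripper, the stack clamped; leave unused spacers standing in the rack and do not disturb the ring gauge, the ball stand and the screwdriver.

Things in the scene. Friction and masses are not known exactly. Their poses are not given: they have to be found in the camera images.
- bed: Aluminium bed of the fixture, 250 (own x) by 85 mm, fixed. Origin: centre of its underside; top face 14 mm higher. Jaw, gap and workpiece follow one another along own +x, centred on y = 0. Two guide rails along x, 53 mm apart inside, rise 8 mm above the top face; spacers (44 mm wide) stand between them, thin direction along the bed's x.
- jaw: Dark steel sliding jaw. Origin: in its front face (towards the workpiece), mid-width, level with the bed's top face; axes as the bed's. Front block 24 mm deep (x), 46 wide, 24 high; behind it a higher push plate. Starts fully open, front face 35 mm to the -x side of the bed's origin, and slides 28 mm to +x. Running the full 28 mm means the stack is too thin; stopping earlier, that it is tight.
- jaw_push (a point): Centre of the back face of the jaw's upright push plate, 34 mm behind the jaw's front face and 25 mm above the bed's top; push here towards the bed's +x. The plate is 10 mm thick, 46 mm wide and reaches 46 mm above the bed's top. A return spring resists with about 1 N when open, 4 N at full stroke; then comes a hard end stop.
- workpiece: Grey bearing bracket, bolted to the bed. Origin: in its front face (towards the jaw), mid-width, level with the bed's top face; axes as the bed's. Foot 60 mm long (x), 46 wide, 24 high; a boss that begins 28 mm behind the front face is 66 mm high. With the jaw open the gap between the faces is 50 to 86 mm: two or three spacers.
- rack: Black plastic rack, 174 mm (own x) by 62 mm, fixed. Origin: centre of underside. Its floor is 14 mm above the table, with 6 mm high ribs on it; the four spacers stand in a row along its x, 42 mm apart, thin direction along x.
- spacer0: One of four equal steel spacers, usable in any order: base 20 mm thick (own x), 44 wide (own y), 26 high; on it, centred, a grip tab 10 mm thick (x), 26 wide (y), from 26 to 64 mm above the underside. Origin: centre of the underside, z up. About 220 g. Stands in the rack; grip the tab across its 26 mm, so that the fingers clear the neighbours.
- spacer1: One of four equal steel spacers, usable in any order: base 20 mm thick (own x), 44 wide (own y), 26 high; on it, centred, a grip tab 10 mm thick (x), 26 wide (y), from 26 to 64 mm above the underside. Origin: centre of the underside, z up. About 220 g. Stands in the rack; grip the tab across its 26 mm, so that the fingers clear the neighbours.
- spacer2: One of four equal steel spacers, usable in any order: base 20 mm thick (own x), 44 wide (own y), 26 high; on it, centred, a grip tab 10 mm thick (x), 26 wide (y), from 26 to 64 mm above the underside. Origin: centre of the underside, z up. About 220 g. Stands in the rack; grip the tab across its 26 mm, so that the fingers clear the neighbours.
- spacer3: One of four equal steel spacers, usable in any order: base 20 mm thick (own x), 44 wide (own y), 26 high; on it, centred, a grip tab 10 mm thick (x), 26 wide (y), from 26 to 64 mm above the underside. Origin: centre of the underside, z up. About 220 g. Stands in the rack; grip the tab across its 26 mm, so that the fingers clear the neighbours.
- ring_gauge: Bystander: plain steel ring, 64 mm across, 22 mm high, origin at the underside centre. Leave alone.
- ball_stand: Bystander: white ceramic ball of 28 mm on a dark stand 56 mm across, 80 mm high in all, origin at the underside centre. Leave alone.
- driver: Bystander: screwdriver lying on the table, about 200 mm long, black handle. Leave alone.
Not all that is in view belongs to the job. Leave any red or yellow look-alike of the spacer3 alone.

How it is judged (in metres and radians):
On the way:
1. a spacer stands upright on the bed in the gap (((x of spacer0 in the frame of bed between -0.03 and 0.05 m and y of spacer0 in the frame of bed between -0.008 and 0.008 m and z of spacer0 in the frame of bed below 0.018 m and angle between spacer0's own z axis and vertical below 0.12 rad and angle between the x axis of spacer0 and the x axis of bed, either way round below 0.2 rad) or (x of spacer1 in the frame of bed between -0.03 and 0.05 m and y of spacer1 in the frame of bed between -0.008 and 0.008 m and z of spacer1 in the frame of bed below 0.018 m and angle between spacer1's own z axis and vertical below 0.12 rad and angle between the x axis of spacer1 and the x axis of bed, either way round below 0.2 rad) or (x of spacer2 in the frame of bed between -0.03 and 0.05 m and y of spacer2 in the frame of bed between -0.008 and 0.008 m and z of spacer2 in the frame of bed below 0.018 m and angle between spacer2's own z axis and vertical below 0.12 rad and angle between the x axis of spacer2 and the x axis of bed, either way round below 0.2 rad) or (x of spacer3 in the frame of bed between -0.03 and 0.05 m and y of spacer3 in the frame of bed between -0.008 and 0.008 m and z of spacer3 in the frame of bed below 0.018 m and angle between spacer3's own z axis and vertical below 0.12 rad and angle between the x axis of spacer3 and the x axis of bed, either way round below 0.2 rad))), for 0.2 s.
At the end, for the whole second after the job is handed in: Gripper on jaw, jaw on stack and stack on workpiece each press with over 3 N through the last second; every spacer is at rest, upright within 7 degrees, seated within 4 mm, and either in the gap (within 8 mm of mid-bed, square within 11 degrees) or in the rack ((contact force between jaw and spacer0 above 3 N or contact force between jaw and spacer1 above 3 N or contact force between jaw and spacer2 above 3 N or contact force between jaw and spacer3 above 3 N) and (contact force between workpiece and spacer0 above 3 N or contact force between workpiece and spacer1 above 3 N or contact force between workpiece and spacer2 above 3 N or contact force between workpiece and spacer3 above 3 N) and contact force between any of the fingers, the arm and jaw above 3 N and angle between each of spacer0, spacer1, spacer2, spacer3's own z axis and vertical below 0.12 rad and z of spacer0 in the frame of bed between 0.009 and 0.018 m and linear speed of each of spacer0, spacer1, spacer2, spacer3 below 0.01 m/s and ((x of spacer0 in the frame of bed between -0.03 and 0.05 m and y of spacer0 in the frame of bed between -0.008 and 0.008 m and z of spacer0 in the frame of bed below 0.018 m and angle between spacer0's own z axis and vertical below 0.12 rad and angle between the x axis of spacer0 and the x axis of bed, either way round below 0.2 rad) or (x of spacer0 in the frame of rack between -0.09 and 0.09 m and y of spacer0 in the frame of rack between -0.025 and 0.025 m)) and z of spacer1 in the frame of bed between 0.009 and 0.018 m and ((x of spacer1 in the frame of bed between -0.03 and 0.05 m and y of spacer1 in the frame of bed between -0.008 and 0.008 m and z of spacer1 in the frame of bed below 0.018 m and angle between spacer1's own z axis and vertical below 0.12 rad and angle between the x axis of spacer1 and the x axis of bed, either way round below 0.2 rad) or (x of spacer1 in the frame of rack between -0.09 and 0.09 m and y of spacer1 in the frame of rack between -0.025 and 0.025 m)) and z of spacer2 in the frame of bed between 0.009 and 0.018 m and ((x of spacer2 in the frame of bed between -0.03 and 0.05 m and y of spacer2 in the frame of bed between -0.008 and 0.008 m and z of spacer2 in the frame of bed below 0.018 m and angle between spacer2's own z axis and vertical below 0.12 rad and angle between the x axis of spacer2 and the x axis of bed, either way round below 0.2 rad) or (x of spacer2 in the frame of rack between -0.09 and 0.09 m and y of spacer2 in the frame of rack between -0.025 and 0.025 m)) and z of spacer3 in the frame of bed between 0.009 and 0.018 m and ((x of spacer3 in the frame of bed between -0.03 and 0.05 m and y of spacer3 in the frame of bed between -0.008 and 0.008 m and z of spacer3 in the frame of bed below 0.018 m and angle between spacer3's own z axis and vertical below 0.12 rad and angle between the x axis of spacer3 and the x axis of bed, either way round below 0.2 rad) or (x of spacer3 in the frame of rack between -0.09 and 0.09 m and y of spacer3 in the frame of rack between -0.025 and 0.025 m))); the arm keeps its last pose, push and grip.
It fails at once if the ring gauge was moved more than 20 mm (distance of ring_gauge from where it was at the start of the episode above 0.02 m).
It fails at once if the ball stand was moved more than 20 mm (distance of ball_stand from where it was at the start of the episode above 0.02 m).
It fails at once if the screwdriver was moved more than 20 mm (distance of driver from where it was at the start of the episode above 0.02 m).
It also fails if it takes over 72 s, if anything falls off the work surface, if the arm or the gripper's body presses on something with over 40 N, if the wrist force passes 120 N, or if a joint passes its speed limit or range.

### The arm

A 7-joint arm with a two-finger parallel gripper is mounted at the origin on the work surface. World frame = base frame: x ahead of the robot, y to its left, z up, the work surface at z = 0. Lengths are in m, angles in degrees, forces in N, time in s.
With the tool pointing down it reaches from about 0.425 to 1.025 m from the base axis. Payload 3.6 kg.
Tool frame: the origin (TCP) lies midway between the tips of the shut fingers; the grasp point (between the pads) lies 19 mm behind it; z points along the fingers, x is the direction in which the jaws open and shut, and the axes are right-handed (so a half turn about z gives the same grasp; the last joint's range is limited). The gripper opens to 85 mm and grips with 20 to 120 N. Pads are 22 mm wide; open, the fingers measure 114 mm over their backs; the gripper's body (76 mm by 85 mm) begins 54 mm behind the grasp point. The pads swing forward as they close: fully open they stand 13 mm farther back than shut.
Start: joints at [58.184, 33.873, 2.773, 92.16, -1.908, 54.013, -1.931], TCP at [0.323, -0.649, 0.231] pointing down, gripper open.
Joint ranges: [-153.93, 153.93], [-27.13, 128.08], [-72.61, 78.16], [10.71, 143.7], [-87.88, 267.88], [4.46, 118.87], [-176.78, 176.78]. Speed limits (degrees/s): [147.25, 147.25, 180, 180, 180, 180, 180].

### API

Orientations are given as [roll, pitch, yaw] about the fixed x, y, z axes, in that order (R = Rz(yaw) Ry(pitch) Rx(roll)).
In Python, from station import readout, vision, env gives the robot as it stands.
- The arm moves only by the shell command python3 -m handwheel 'ROWS' [OPENING] [FORCE]. ROWS is JSON, a list of rows, each a list of 4 numbers: the shift along the tool's x, y, z in cm, then the turn about the tool's z in rad. In form: [[tx, ty, tz, turn], ...]. A call has 1 to 20 rows; each row shifts and turns the commanded pose from where the row before left it, along the tool's axes as they then stand; what a row does not reach is not made up. A row lasts 1/10 s, in which the tool goes at most 50 mm and 8.59 degrees, less where a joint would pass 70% of its speed; a pose out of reach is approached as far as the arm can. A call is refused whole if a number of a shift passes 5 or a number of a turn 0.15, either way. A call with a gripper value outside its range is refused whole. OPENING is the closure, from -1 (fully open) to 1 (shut), set as the call begins (- or left out, the last holds). The fingers move at their own pace and stop on an object; FORCE is the grip in N (left out, the last holds). Time passes only in rows, so rows that do not move let the fingers close. It gives the time, the measured TCP pose, the force and the opening at its end, in the units of the state.
- readout.get_state(): the state, without advancing time (a new reading comes with each control period).
- vision.get_image(name): name is "side" or "top" or "wrist"; returns the picture (400x640x3 uint8, red, green, blue); there is no depth.
- vision.camera_model(name): a dict with "fx", "fy", "cx", "cy" (pixels), "cam_to_world" (4x4, takes a point from camera to world coordinates). Camera axes: x right, y up, looking along -z (the intrinsics and any distortion apply to the point x, -y, -z); pixel columns grow to the right and rows downward; lengths in m; the calibration is good to about 2 mm. A picture is of the moment at which its call begins: read the wrist's pose just before it. camera_model takes no time and is no camera call; for the wrist camera it gives the pose at the moment of the call.
- env.close_job(): hands the job in, once; it reports no verdict.
The state is a dict: "clock": time; "joint_positions": joint angles; "qd": joint speeds; "effort": joint torques, N m; "tool_pos": TCP position; "orientation": TCP orientation; "contact_force": force on the tool from outside, world axes, zero at the start; "ft_torque": the same for the moment, N m; "grip_width": finger opening in m.
Only numpy, scipy, OpenCV 4.12 (cv2) and the standard library are available. Lean on these libraries where they do the work, as an engineer would, in place of code of your own. Each camera call takes 0.05 s, during which the arm holds its last target.

## Working session

There is one attempt and no reset: what is moved stays moved. The work goes in short steps, Python scripts to look and compute and a shell command to move; the robot and the scene stay as the last step left them, time stands still between calls to the robot, and variables do not carry over. Pictures are saved under pics/ and viewed, and the job is handed in when it is done.

```bash
ls; mkdir -p pics
python3 - <<'E'
from station import readout, vision, env
import cv2
s=readout.get_state(); print(s)
for n in ("side","top","wrist"):
    im=vision.get_image(n); cv2.imwrite(f"pics/{n}0.png",im[:,:,::-1])
    m=vision.camera_model(n); print(n,m)
E
```

```text
pics
{'clock': 0.0, 'joint_positions': array([58.18553063, 33.9247466 ,  2.76743541, 92.23592024, -1.90796722,
       54.01043073, -1.92978636]), 'qd': array([ 0.02641144, -0.05057213, -0.03503435,  0.0082999 , -0.01958675,
       -0.10638878,  0.04800782]), 'effort': array([-2.86920103e-04, -5.48701930e+01,  1.54598929e+00, -1.98125607e+01,
        9.25089349e-03,  8.87311937e-03,  5.67178347e-06]), 'tool_pos': array([ 0.32265505, -0.64833938,  0.23015648]), 'orientation': array([ 1.79992926e+02,  1.24787359e-01, -6.35370535e+01]), 'contact_force': array([ 0.38026077,  0.70543118, -0.21426889]), 'ft_torque': array([0.00748988, 0.0025212 , 0.047838  ]), 'grip_width': 0.0851543288560953}
side {'fx': 369.8670168274975, 'fy': 369.8670168274975, 'cx': 316.3334857945493, 'cy': 199.656442315072, 'cam_to_world': array([[ 0.71277921,  0.49218028, -0.49970428,  0.18188021],
       [-0.70118764,  0.51707834, -0.49088275, -0.3784387 ],
       [ 0.01678345,  0.70027748,  0.71367343,  0.59336394],
       [ 0.        ,  0.        ,  0.        ,  1.        ]])}
top {'fx': 368.6543109995122, 'fy': 368.6543109995122, 'cx': 313.26705985002087, 'cy': 199.57157017024625, 'cam_to_world': array([[-0.00254509,  0.99579111, -0.0916165 ,  0.50749103],
       [-0.99995986, -0.00332135, -0.00832154,  0.00162604],
       [-0.00859081,  0.09159164,  0.99575959,  0.85444244],
       [ 0.        ,  0.        ,  0.        ,  1.        ]])}
wrist {'fx': 350.0312913632758, 'fy': 350.0312913632758, 'cx': 315.686842074609, 'cy': 196.2597206708051, 'cam_to_world': array([[ 0.4469798 ,  0.85030297,  0.27783792,  0.39435829],
       [-0.89454167,  0.42558811,  0.13663803, -0.61455887],
       [-0.0020608 , -0.30961204,  0.95086074,  0.37285676],
       [ 0.        ,  0.        ,  0.        ,  1.        ]])}
```

View pics/side0.png

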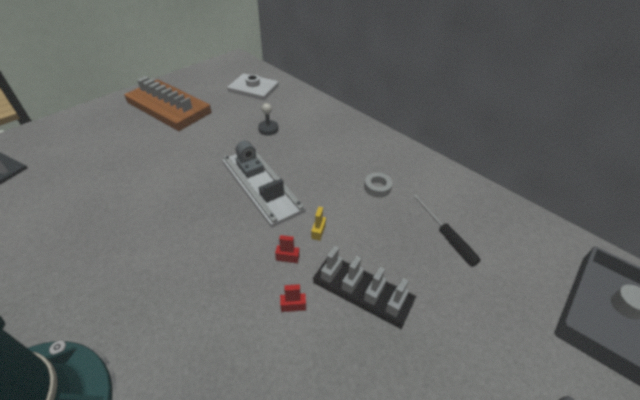

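View pics/top0.png

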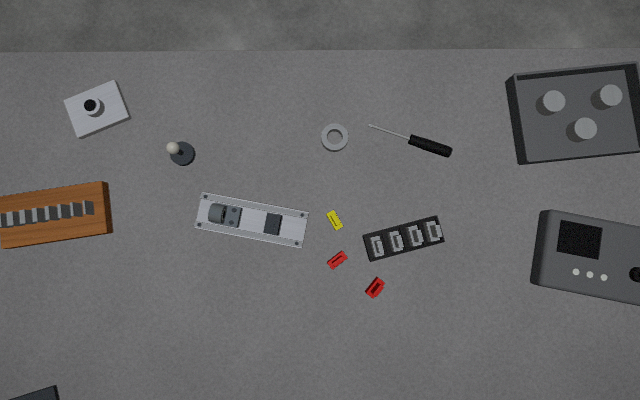

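View pics/wrist0.png

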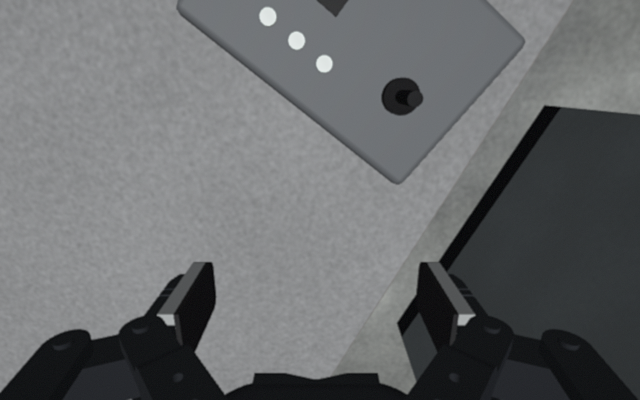

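The top view shows the bed at about (250,220), with the workpiece on the left at (222,215) and the jaw at (273,223). The rack with four spacers is at about (405,238), and the red and yellow decoys sit between them.

```bash
cat > h.py <<'E'
from station import readout, vision, env
import numpy as np, cv2
def ray(m,u,v,z):
    d=np.array([(u-m['cx'])/m['fx'],-(v-m['cy'])/m['fy'],-1.])
    T=np.array(m['cam_to_world']); d=T[:3,:3]@d; o=T[:3,3]
    return (o+d*(z-o[2])/d[2])
def proj(m,p):
    T=np.array(m['cam_to_world']); c=T[:3,:3].T@(np.array(p)-T[:3,3])
    return m['cx']+m['fx']*c[0]/-c[2], m['cy']-m['fy']*c[1]/-c[2]
E
python3 - <<'E'
from h import *
im=cv2.imread('pics/top0.png'); m=vision.camera_model('top')
cv2.imwrite('pics/topc.png',cv2.resize(im[170:280,180:460],None,fx=2.8,fy=2.8,interpolation=cv2.INTER_CUBIC))
g=cv2.cvtColor(im,cv2.COLOR_BGR2GRAY)
def rect(mask,box,z):
    k=np.zeros_like(mask); x0,y0,x1,y1=box; k[y0:y1,x0:x1]=mask[y0:y1,x0:x1]
    k=cv2.morphologyEx(k,cv2.MORPH_CLOSE,np.ones((7,7)))
    c=max(cv2.findContours(k,0,1)[0],key=cv2.contourArea)
    P=np.array([ray(m,*q[0],z)[:2] for q in c],np.float32)*1000
    print(cv2.minAreaRect(P), cv2.boundingRect(c))
rect((g>130).astype('uint8'),(185,185,315,255),.014)
rect((g<45).astype('uint8'),(355,205,455,270),.02)
E
```

```text
((539.84033203125, 151.64419555664062), (250.7574462890625, 84.1888198852539), 79.04249572753906) (194, 192, 115, 56)
((496.6965026855469, -192.58541870117188), (61.09748458862305, 173.6939239501953), 14.778517723083496) (363, 216, 81, 46)
```

View pics/topc.png

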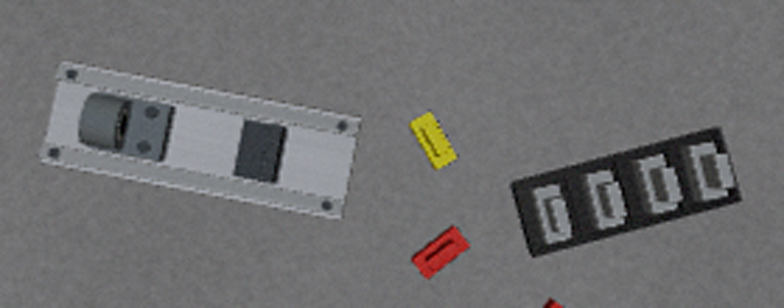

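```bash
python3 -m handwheel '[[0,0,0,-0.15],[0,0,0,-0.15],[0,0,0,-0.15],[0,0,0,-0.15],[0,0,0,-0.15],[0,0,0,-0.15],[0,0,0,-0.15],[0,0,0,-0.15],[0,0,0,-0.15],[0,0,0,-0.02]]' -1 40
python3 -m handwheel '[[2,-3,0,0],[2,-3,0,0],[2,-3,0,0],[2,-3,0,0],[2,-3,0,0],[2,-3,0,0],[2,-3,0,0],[2,-3,0,0],[2,-3,0,0],[2,-3,0,0],[2,-3,0,0],[2,-3,0,0],[2,-3,0,0],[2,-3,0,0],[0,0,0,0],[0,0,0,0]]'
cat > look.py <<'E'
from h import *
import sys,pickle
n=sys.argv[1]
s=readout.get_state(); m=vision.camera_model('wrist'); im=vision.get_image('wrist')
cv2.imwrite(f'pics/{n}.png',im[:,:,::-1]); pickle.dump((s,m,im),open(f'pics/{n}.pkl','wb'))
print(s['clock'],s['tool_pos'],s['orientation'],s['contact_force'],s['grip_width'])
E
python3 look.py w1
```

```text
clock: 1.15
tool_pos: [0.3225, -0.649, 0.2308]
orientation: [-179.9, -0.0, 15.0]
contact_force: [-0.9, -0.9, -0.1]
grip_width: 0.0852
clock: 2.75
tool_pos: [0.4853, -0.1703, 0.2313]
orientation: [180.0, 0.0, 15.0]
contact_force: [-1.1, -1.1, 0.0]
grip_width: 0.0853
2.75 [ 0.48533132 -0.17025617  0.23134701] [1.79990280e+02 1.18926400e-02 1.49923673e+01] [-1.09428871 -1.12322888  0.0429847 ] 0.08531424270903804
```

View pics/w1.png

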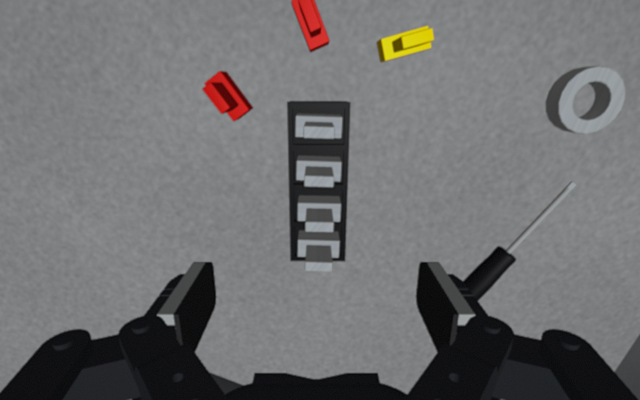

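The wrist view shows the four spacers in a column at u≈319 and v≈131, 180, 226 and 266. The driver and ring are on the right, and the decoys are beyond the far end of the rack.

Run:
```python
from h import *
import pickle
s,m,im=pickle.load(open('pics/w1.pkl','rb'))
c=im[95:280,270:370]; cv2.imwrite('pics/w1c.png',cv2.resize(c[:,:,::-1],None,fx=3.2,fy=3.2,interpolation=cv2.INTER_CUBIC))
g=cv2.cvtColor(im,cv2.COLOR_RGB2GRAY)
for r in range(100,275,3): print(r,g[r,290:350:3])
```

```text
100 [121 115 119 120 123 119 118 120 116 118 118 116 117 123 114 119 119 120
 124 134]
103 [39 41 40 41 42 43 42 43 43 43 45 44 44 44 43 45 43 45 44 45]
106 [41 43 43 44 44 45 45 46 45 47 47 47 46 48 48 49 48 47 47 46]
109 [41 39 42 42 44 44 44 44 45 45 46 46 46 45 46 46 47 48 40 47]
112 [42 38 41 46 45 46 46 43 44 45 46 45 44 45 45 45 45 47 37 46]
115 [ 41  37  93 103 100  97  93  93  88  84  85  80  75  74  73  70  70  57
  36  44]
118 [ 40  36 143 157 156 156 157 156 157 155 156 156 156 155 155 153 153 149
  37  46]
121 [ 41  34 143 154 154 137 126 128 130 137 136 140 141 144 147 152 152 147
  33  44]
124 [ 38  33 144 154 156  84  73  72  73  71  70  70  72  69  91 154 154 142
  33  44]
127 [ 39  33 146 157 154 155 157 154 156 149 146 142 140 135 136 151 152 134
  34  44]
130 [ 38  31 150 160 154 160 159 163 157 158 158 155 156 160 164 150 158 127
  36  42]
133 [ 38  31 148 157 151 159 162 160 155 161 155 157 159 163 161 150 155 114
  35  41]
136 [ 37  33 130 138 138 160 159 156 162 155 159 159 164 163 159 150 156 106
  36  40]
139 [38 32 37 37 36 42 41 44 51 53 52 58 65 64 67 45 
[... 3059 characters left out ...]
132]
253 [ 82  24  38 159 158 134  75  75  76  73  74  73  75  73 150 157 138  21
  44 133]
256 [ 80  25  34 125 133 104  75  75  76  73  73  72  74  74 134 151 119  19
  50 133]
259 [ 83  28  26  28  29  55  73  73  75  72  74  72  73  73  49  23  26  28
  55 132]
262 [129 128 125 130 131 125 142 137 135 127 126 118 117 115 116 127 136 134
 130 128]
265 [127 130 133 133 133 138 162 163 158 158 156 158 158 164 134 128 132 138
 140 132]
268 [130 129 129 131 133 143 162 159 158 157 156 157 162 162 134 126 127 131
 135 130]
271 [133 127 128 129 131 131 135 133 137 139 140 145 147 145 133 128 131 132
 131 132]
274 [127 130 131 130 125 130 131 133 132 130 130 139 134 131 137 135 133 132
 132 130]
```

View pics/w1c.png

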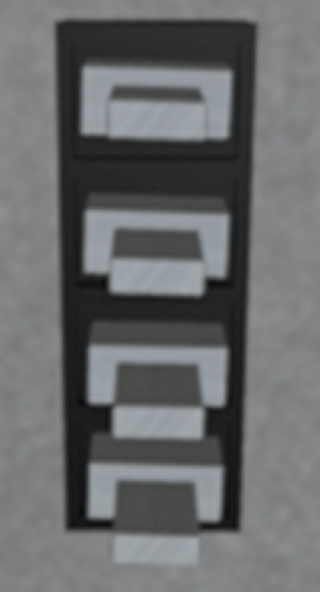

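Run:
```python
from h import *
import pickle
s,m,im=pickle.load(open('pics/w1.pkl','rb'))
t=np.radians(s['orientation'][2]); X=np.array([np.cos(t),np.sin(t)]);Y=np.array([np.sin(t),-np.cos(t)])
for u,v in [(318.8,132.6),(319.2,181.8),(319.5,226.7),(318.8,266.7)]:
    p=ray(m,u,v,.078)[:2]; d=p-s['tool_pos'][:2]; print(p.round(4),(d@X*100).round(2),(d@Y*100).round(2))
for q in [(288.5,101.5),(350,101.5),(291.5,261),(345,261)]: print(ray(m,*q,.02).round(4))
```

```text
[ 0.4781 -0.1328] 0.27 -3.8
[ 0.4897 -0.174 ] 0.32 0.48
[ 0.5012 -0.2151] 0.37 4.74
[ 0.5114 -0.2549] 0.32 8.85
[ 0.4441 -0.1189  0.02  ]
[ 0.5021 -0.1032  0.02  ]
[ 0.4887 -0.2874  0.02  ]
[ 0.5471 -0.2716  0.02  ]
```

```bash
python3 -m handwheel '[[0.27,-1.8,1,0],[0,-2,2,0],[0,0,3,0],[0,0,3,0],[0,0,3,0],[0,0,2,0],[0,0,1,0],[0,0,0,0],[0,0,0,0]]' -0.4
python3 look.py w2
```

```text
clock: 3.7
tool_pos: [0.4783, -0.1345, 0.0817]
orientation: [180.0, -0.0, 14.9]
contact_force: [1.2, -0.2, 0.9]
grip_width: 0.0599
3.7 [ 0.47829395 -0.13445992  0.08174882] [ 1.79958609e+02 -2.85126856e-02  1.48645995e+01] [ 1.15106349 -0.23267038  0.86362502] 0.05988152432045338
```

View pics/w2.png

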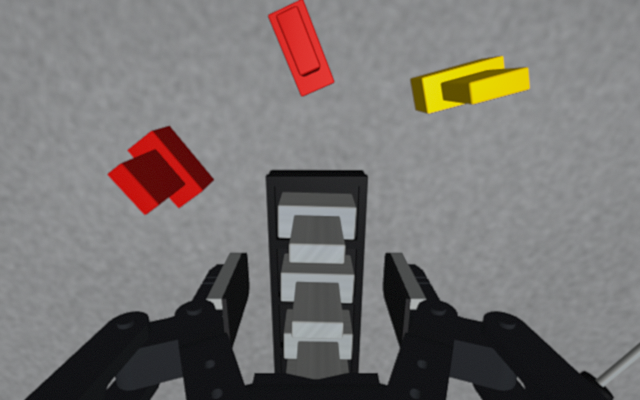

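Tab A is centred at about (317,253), between the pads (tips at u≈240 and 390). I'll recompute its offset from here.

Run:
```python
from h import *
import pickle
s,m,im=pickle.load(open('pics/w2.pkl','rb'))
t=np.radians(s['orientation'][2]); X=np.array([np.cos(t),np.sin(t)]);Y=np.array([np.sin(t),-np.cos(t)])
g=cv2.cvtColor(im,cv2.COLOR_RGB2GRAY)
print(g[236:270,316]); print(g[253,284:350])
for u,v in [(317,253)]:
    p=ray(m,u,v,.078)[:2]; d=p-s['tool_pos'][:2]; print(p.round(4),(d@X*100).round(2),(d@Y*100).round(2))
```

```text
[ 78  78  78  79  78  78  77  93 129 156 167 170 172 172 174 174 173 171
 170 168 167 166 165 166 168 167 147 100  76  77  80  79  78  79]
[ 41  52  57  55  74 128 162 173 174 173 173 172 172 172 174 175 176 175
 175 174 173 171 169 167 167 168 168 168 171 173 175 173 171 171 168 167
 166 166 168 169 171 170 170 170 170 169 169 170 172 173 174 176 177 175
 174 174 175 176 176 164 123  67  37  36  36  37]
[ 0.4784 -0.1315] 0.09 -0.28
```

```bash
python3 -m handwheel '[[0.05,-0.2,1,0],[0,0,1,0],[0,0,1,0],[0,0,0.5,0],[0,0,0,0],[0,0,0,0]]'
python3 -m handwheel '[[0,0,0,0],[0,0,0,0],[0,0,0,0],[0,0,0,0],[0,0,0,0],[0,0,0,0]]' 1 70
python3 look.py w3
```

```text
clock: 4.35
tool_pos: [0.4778, -0.1315, 0.046]
orientation: [-180.0, 0.0, 15.0]
contact_force: [-0.0, 0.6, -0.5]
grip_width: 0.0596
clock: 4.95
tool_pos: [0.478, -0.1317, 0.0468]
orientation: [180.0, -0.0, 14.9]
contact_force: [-0.8, -0.4, 6.5]
grip_width: 0.0248
4.95 [ 0.47802321 -0.13167788  0.04678462] [ 1.79973331e+02 -1.79025711e-02  1.49453228e+01] [-0.80969353 -0.41062773  6.47346922] 0.02475324060105433
```

View pics/w3.png

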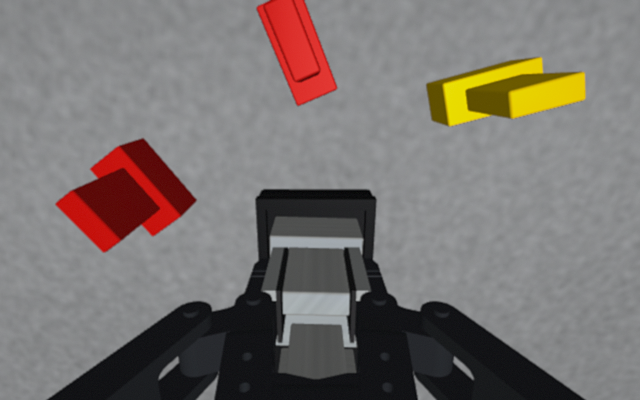

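The spacer is gripped (width 24.8 mm). Next I lift, turn and move behind the jaw for a look at the bed.

```bash
python3 -m handwheel '[[0,0,-1,0],[0,0,-2,0],[0,0,-2.5,0],[0,0,-3,0],[0,0,-3,0],[0,0,-2.5,0.15],[0,0,-2.5,0.15],[0,0,-2,0.15],[0.7,-3,0,0],[0,-4,0,0],[0,-4,0,0],[0,-4,0,0],[0,-3,0,0],[0,-1,0,0],[0,0,0,0],[0,0,0,0]]'
python3 look.py w4
```

```text
clock: 6.6
tool_pos: [0.5196, 0.052, 0.231]
orientation: [179.9, 0.1, -10.9]
contact_force: [0.0, 0.2, -2.3]
grip_width: 0.0246
6.6 [0.51964973 0.0520143  0.23095384] [ 1.79898459e+02  7.66951512e-02 -1.09008757e+01] [ 0.04002177  0.19641319 -2.30367503] 0.024578944585850745
```

View pics/w4.png

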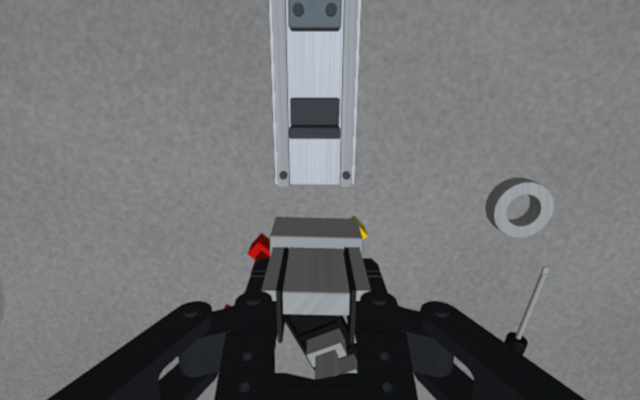

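The bed is straight ahead, with the jaw block front at v≈98, the push plate back at v≈137, the workpiece front at v≈29, and the near end of the bed at v≈185.

Run:
```python
from h import *
import pickle
s,m,im=pickle.load(open('pics/w4.pkl','rb'))
g=cv2.cvtColor(im,cv2.COLOR_RGB2GRAY)
cv2.imwrite('pics/w4c.png',cv2.resize(im[0:200,250:380,::-1],None,fx=3,fy=3,interpolation=cv2.INTER_CUBIC))
print('col305',list(enumerate(g[15:40,300:330].mean(1).round(),15)))
print(list(enumerate(g[90:142,300:330].mean(1).round(),90)))
print(list(enumerate(g[178:190,300:330].mean(1).round(),178)))
for r in (60,165): print(r,list(enumerate(g[r-2:r+3,262:370].mean(0).round().astype(int),262)))
```

```text
col305 [(15, np.float64(99.0)), (16, np.float64(103.0)), (17, np.float64(106.0)), (18, np.float64(106.0)), (19, np.float64(106.0)), (20, np.float64(106.0)), (21, np.float64(106.0)), (22, np.float64(106.0)), (23, np.float64(106.0)), (24, np.float64(107.0)), (25, np.float64(104.0)), (26, np.float64(97.0)), (27, np.float64(80.0)), (28, np.float64(53.0)), (29, np.float64(41.0)), (30, np.float64(74.0)), (31, np.float64(138.0)), (32, np.float64(188.0)), (33, np.float64(195.0)), (34, np.float64(192.0)), (35, np.float64(192.0)), (36, np.float64(192.0)), (37, np.float64(192.0)), (38, np.float64(192.0)), (39, np.float64(192.0))]
[(90, np.float64(189.0)), (91, np.float64(189.0)), (92, np.float64(189.0)), (93, np.float64(189.0)), (94, np.float64(190.0)), (95, np.float64(191.0)), (96, np.float64(183.0)), (97, np.float64(146.0)), (98, np.float64(75.0)), (99, np.float64(54.0)), (100, np.float64(64.0)), (101, np.float64(65.0)), (102, np.float64(64.0)), (103, np.float64(64.0)), (104, np.float64(64.0)), (105, np.float64(65.0)), (106, np.float64(65.0)), (107, np.float64(66.0)), (108, np.float64(65.0)),
[... 5203 characters left out ...]
8, np.int64(186)), (339, np.int64(175)), (340, np.int64(132)), (341, np.int64(145)), (342, np.int64(161)), (343, np.int64(159)), (344, np.int64(156)), (345, np.int64(154)), (346, np.int64(153)), (347, np.int64(153)), (348, np.int64(154)), (349, np.int64(154)), (350, np.int64(150)), (351, np.int64(153)), (352, np.int64(165)), (353, np.int64(185)), (354, np.int64(177)), (355, np.int64(141)), (356, np.int64(126)), (357, np.int64(126)), (358, np.int64(126)), (359, np.int64(127)), (360, np.int64(129)), (361, np.int64(132)), (362, np.int64(135)), (363, np.int64(136)), (364, np.int64(135)), (365, np.int64(135)), (366, np.int64(134)), (367, np.int64(132)), (368, np.int64(131)), (369, np.int64(131))]
```

View pics/w4c.png

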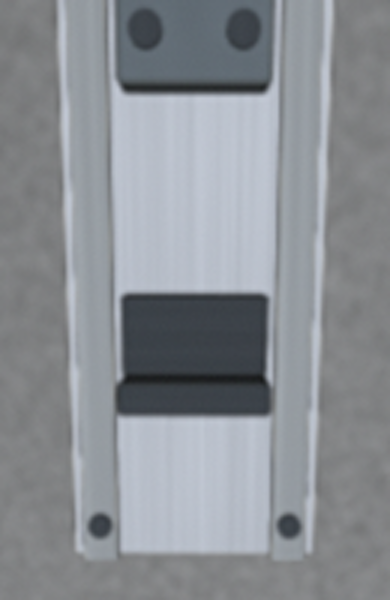

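Run:
```python
from h import *
import pickle
s,m,im=pickle.load(open('pics/w4.pkl','rb'))
P=[('bedL60',270.7,60,.014),('bedR60',359,60,.014),('bedL165',274.2,165,.014),('bedR165',355,165,.014),('bedend',314.8,184.3,.014),
('jawfront',315,97.6,.038),('platefront',315,127.5,.060),('plateback',315,138.2,.060),('wp top',315,27.2,.038),('wp bot',315,30.8,.014)]
W={n:ray(m,u,v,z)[:2] for n,u,v,z in P}
a=(W['bedL60']+W['bedR60'])/2; b=(W['bedL165']+W['bedR165'])/2
u=(a-b)/np.linalg.norm(a-b); print('yaw',np.degrees(np.arctan2(u[1],u[0])))
print('width',np.linalg.norm(W['bedL60']-W['bedR60']),np.linalg.norm(W['bedL165']-W['bedR165']))
u=np.array([np.cos(np.radians(79.1)),np.sin(np.radians(79.1))]); v=np.array([-u[1],u[0]])
o=np.array([.5398,.1516])
for n in W: print(n,((W[n]-o)@u*1000).round(1),((W[n]-o)@v*1000).round(1))
print('a,b mean v',(a-o)@v,(b-o)@v,'tool',(s['tool_pos'][:2]-o)@u,(s['tool_pos'][:2]-o)@v)
# held spacer: tab top
```

```text
yaw 79.00045862749798
width 0.08459493203190256 0.08478739563191437
bedL60 -3.3 43.8
bedR60 -3.2 -40.8
bedL165 -106.2 44.1
bedR165 -106.0 -40.7
bedend -127.2 1.5
jawfront -37.0 1.3
platefront -61.6 1.1
plateback -71.0 1.1
wp top 22.0 1.3
wp bot 22.2 1.4
a,b mean v 0.0015275062360689594 0.001706159852955181 tool -0.10159937080374164 0.000955532393609515
```

The gap is about 59 mm. One spacer would leave 39 mm (more than the 28 mm stroke) and two leave 19 mm, so two are needed. I'll place the first with its centre at bed x≈+11 mm.

```bash
python3 -m handwheel '[[-0.06,-2,0,0],[0,-3,0,0],[0,-3,0,0],[0,-2,0,0],[0,-1.05,1,0],[0,0,2,0],[0,0,3,0],[0,0,3,0],[0,0,2,0],[0,0,2,0],[0,0,2,0],[0,0,1,0],[0,0,0,0],[0,0,0,0]]'
python3 look.py w5
```

```text
clock: 8.05
tool_pos: [0.5409, 0.1616, 0.0714]
orientation: [180.0, -0.0, -10.9]
contact_force: [-0.3, -0.4, -2.5]
grip_width: 0.0249
8.05 [0.54092694 0.16158844 0.07142367] [ 1.79977040e+02 -1.02858627e-02 -1.08895578e+01] [-0.31922856 -0.36712673 -2.4938439 ] 0.024915294699530275
```

View pics/w5.png

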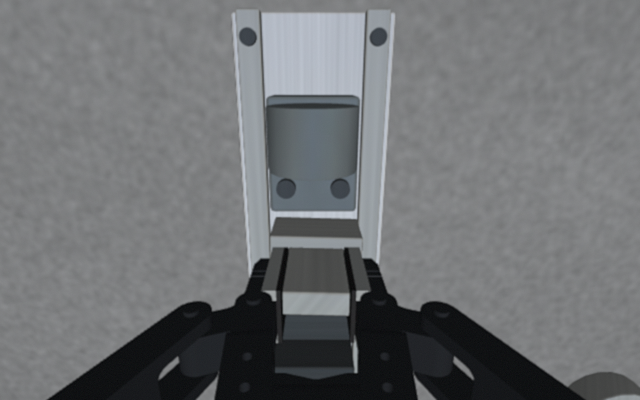

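Run:
```python
from h import *
import pickle
s,m,im=pickle.load(open('pics/w5.pkl','rb'))
g=cv2.cvtColor(im,cv2.COLOR_RGB2GRAY)
print(list(enumerate(g[204:245,300:330].mean(1).round().astype(int),204)))
def row(r,a,b): print(r,list(enumerate(g[r-1:r+2,a:b].mean(0).round().astype(int),a)))
row(222,262,280);row(222,352,368);row(190,238,275);row(190,352,395)
```

```text
[(204, np.int64(108)), (205, np.int64(108)), (206, np.int64(108)), (207, np.int64(108)), (208, np.int64(106)), (209, np.int64(102)), (210, np.int64(115)), (211, np.int64(158)), (212, np.int64(193)), (213, np.int64(198)), (214, np.int64(196)), (215, np.int64(197)), (216, np.int64(193)), (217, np.int64(166)), (218, np.int64(102)), (219, np.int64(70)), (220, np.int64(72)), (221, np.int64(74)), (222, np.int64(74)), (223, np.int64(73)), (224, np.int64(74)), (225, np.int64(75)), (226, np.int64(74)), (227, np.int64(73)), (228, np.int64(75)), (229, np.int64(76)), (230, np.int64(75)), (231, np.int64(74)), (232, np.int64(74)), (233, np.int64(74)), (234, np.int64(72)), (235, np.int64(74)), (236, np.int64(92)), (237, np.int64(124)), (238, np.int64(146)), (239, np.int64(153)), (240, np.int64(154)), (241, np.int64(154)), (242, np.int64(154)), (243, np.int64(153)), (244, np.int64(153))]
222 [(262, np.int64(158)), (263, np.int64(156)), (264, np.int64(155)), (265, np.int64(154)), (266, np.int64(155)), (267, np.int64(145)), (268, np.int64(107)), (269, np.int64(100)), (270, np.int64(162)), (271, np.int
[... 1598 characters left out ...]
3, np.int64(160)), (364, np.int64(158)), (365, np.int64(158)), (366, np.int64(155)), (367, np.int64(155)), (368, np.int64(155)), (369, np.int64(156)), (370, np.int64(157)), (371, np.int64(159)), (372, np.int64(161)), (373, np.int64(161)), (374, np.int64(158)), (375, np.int64(155)), (376, np.int64(154)), (377, np.int64(152)), (378, np.int64(153)), (379, np.int64(153)), (380, np.int64(170)), (381, np.int64(190)), (382, np.int64(194)), (383, np.int64(180)), (384, np.int64(142)), (385, np.int64(128)), (386, np.int64(131)), (387, np.int64(133)), (388, np.int64(133)), (389, np.int64(133)), (390, np.int64(133)), (391, np.int64(131)), (392, np.int64(130)), (393, np.int64(129)), (394, np.int64(128))]
```

Run:
```python
from h import *
import pickle
s,m,im=pickle.load(open('pics/w5.pkl','rb'))
t=np.radians(s['orientation'][2]); X=np.array([np.cos(t),np.sin(t)]);Y=np.array([np.sin(t),-np.cos(t)])
f=lambda n,u,v,z:print(n,((ray(m,u,v,z)[:2]-s['tool_pos'][:2])@np.array([X,Y]).T*1000).round(1))
f('wp front',315,210.8,.038); f('bedmid',(242.8+384)/2,190,.014); f('railmid',(266.7+359.7)/2,190,.022)
zb=s['tool_pos'][2]-.0328
f('spacer far bottom',315,217.5,zb); f('spacer far top',315,236.8,zb+.026); f('sp mid',(273.8+357.8)/2,222,zb+.006)
```

```text
wp front [  0.4 -12.8]
bedmid [ -0.6 -17.1]
railmid [ -0.7 -19.6]
spacer far bottom [ 0.4 -9.2]
spacer far top [ 0.5 -9.8]
sp mid [ 0.8 -9.1]
```

```bash
python3 -m handwheel '[[-0.1,0,0.8,0],[0,0,0.8,0],[0,0,0.5,0],[0,0,0.2,0],[0,0,0,0],[0,0,0,0]]'
python3 -m handwheel '[[0,0,0.1,0],[0,0,0.1,0],[0,0,0,0]]'
```

```text
clock: 8.7
tool_pos: [0.5397, 0.1627, 0.0483]
orientation: [-180.0, -0.0, -10.8]
contact_force: [0.3, 0.4, -1.7]
grip_width: 0.0246
clock: 9.0
tool_pos: [0.5399, 0.1627, 0.0469]
orientation: [-180.0, -0.0, -10.8]
contact_force: [-1.3, 0.1, 1.6]
grip_width: 0.0244
```

It is seated: the force went from -2 to +1.6 N. Release, lift and look.

```bash
python3 -m handwheel '[[0,0,0,0],[0,0,0,0],[0,0,0,0],[0,0,0,0],[0,0,-1,0],[0,0,-2,0],[0,0,-3,0],[0,3,-3,0],[0,3,-3,0],[0,2,-2,0],[0,0,0,0],[0,0,0,0]]' -0.4
python3 look.py w6
```

```text
clock: 10.2
tool_pos: [0.5249, 0.084, 0.187]
orientation: [-180.0, -0.1, -10.9]
contact_force: [-0.3, 0.8, 0.2]
grip_width: 0.0599
10.2 [0.52489729 0.08397897 0.18702784] [-1.79953210e+02 -8.73195004e-02 -1.08875297e+01] [-0.31776948  0.77370654  0.24598244] 0.05985800303731529
```

View pics/w6.png

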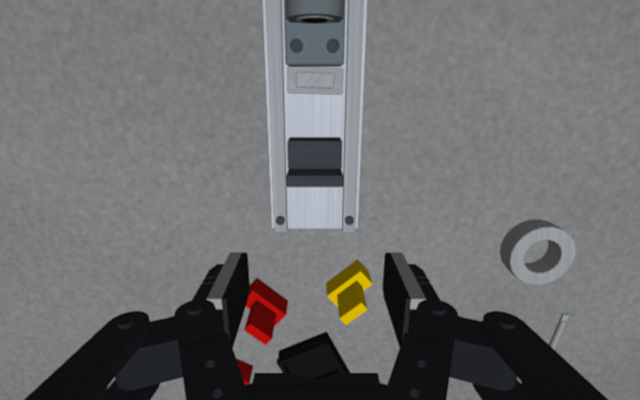

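The first spacer stands upright and centred against the workpiece at about (315,80). Next is the second spacer.

```bash
python3 -m handwheel '[[0,0,0,-0.15],[0,0,0,-0.15],[0,0,0,-0.15],[-1,2.4,0,0],[-1.5,3.6,0,0],[-1.5,3.6,0,0],[-1.5,3.6,0,0],[-1.5,3.6,0,0],[-1.5,3.6,0,0],[-1.5,3.5,0,0],[0,0,2,0],[0,0,3,0],[0,0,3,0],[0,0,2,0],[0,0,0,0],[0,0,0,0]]'
python3 look.py w7
python3 - <<'E'
from h import *
import pickle
s,m,im=pickle.load(open('pics/w7.pkl','rb'))
g=cv2.cvtColor(im,cv2.COLOR_RGB2GRAY)
print(list(enumerate(g[225:285,310:322].mean(1).astype(int),225))); print(list(enumerate(g[251:256,275:360].mean(0).astype(int),275)))
E
```

```text
clock: 11.85
tool_pos: [0.4899, -0.1712, 0.0856]
orientation: [-179.9, 0.1, 15.1]
contact_force: [-0.8, -0.7, -0.1]
grip_width: 0.0595
11.85 [ 0.48991289 -0.17121565  0.08558598] [-1.79900209e+02  6.35235275e-02  1.50816931e+01] [-0.75406455 -0.73574459 -0.09071473] 0.05949288951285618
[(225, np.int64(84)), (226, np.int64(84)), (227, np.int64(84)), (228, np.int64(85)), (229, np.int64(85)), (230, np.int64(84)), (231, np.int64(85)), (232, np.int64(85)), (233, np.int64(85)), (234, np.int64(85)), (235, np.int64(85)), (236, np.int64(84)), (237, np.int64(85)), (238, np.int64(85)), (239, np.int64(85)), (240, np.int64(85)), (241, np.int64(85)), (242, np.int64(85)), (243, np.int64(85)), (244, np.int64(85)), (245, np.int64(85)), (246, np.int64(84)), (247, np.int64(85)), (248, np.int64(104)), (249, np.int64(140)), (250, np.int64(168)), (251, np.int64(179)), (252, np.int64(181)), (253, np.int64(180)), (254, np.int64(180)), (255, np.int64(180)), (256, np.int64(180)), (257, np.int64(180)), (258, np.int64(179)), (259, np.int64(179)), (260, np.int64(179)), (261, np.int64(179)), (262, np.int64(179)),
[... 1615 characters left out ...]
np.int64(180)), (328, np.int64(180)), (329, np.int64(180)), (330, np.int64(180)), (331, np.int64(180)), (332, np.int64(181)), (333, np.int64(182)), (334, np.int64(183)), (335, np.int64(185)), (336, np.int64(185)), (337, np.int64(185)), (338, np.int64(186)), (339, np.int64(180)), (340, np.int64(152)), (341, np.int64(93)), (342, np.int64(44)), (343, np.int64(36)), (344, np.int64(39)), (345, np.int64(38)), (346, np.int64(39)), (347, np.int64(38)), (348, np.int64(39)), (349, np.int64(39)), (350, np.int64(40)), (351, np.int64(37)), (352, np.int64(28)), (353, np.int64(28)), (354, np.int64(31)), (355, np.int64(33)), (356, np.int64(33)), (357, np.int64(33)), (358, np.int64(30)), (359, np.int64(35))]
```

View pics/w7.png

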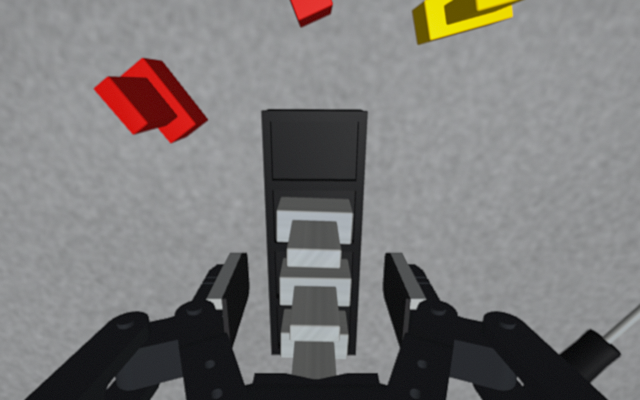

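Run:
```python
from h import *
import pickle
s,m,im=pickle.load(open('pics/w7.pkl','rb'))
t=np.radians(s['orientation'][2]); X=np.array([np.cos(t),np.sin(t)]);Y=np.array([np.sin(t),-np.cos(t)])
f=lambda n,u,v,z:print(n,((ray(m,u,v,z)[:2]-s['tool_pos'][:2])@np.array([X,Y]).T*1000).round(1))
f('tab',313.6,258,.078); f('driver',570,365,.03)
```

```text
tab [-0.8  1.8]
driver [179.3 110.7]
```

```bash
python3 -m handwheel '[[-0.08,0.18,1,0],[0,0,1,0],[0,0,1,0],[0,0,0.9,0],[0,0,0,0],[0,0,0,0]]'
python3 -m handwheel '[[0,0,0,0],[0,0,0,0],[0,0,0,0],[0,0,0,0],[0,0,0,0],[0,0,0,0]]' 1 70
python3 -m handwheel '[[0,0,-1,0],[0,0,-2,0],[0,0,-2.5,0],[0,0,-3,0],[0,0,-2,0],[0,0,0,0.15],[0,0,0,0.15],[0,0,0,0.15],[0,0,0,0],[0,0,0,0]]'
```

```text
clock: 12.5
tool_pos: [0.4892, -0.1745, 0.0469]
orientation: [-180.0, 0.0, 15.0]
contact_force: [0.1, 1.0, 0.2]
grip_width: 0.0599
clock: 13.1
tool_pos: [0.4897, -0.1748, 0.0479]
orientation: [180.0, -0.0, 14.9]
contact_force: [-0.0, -0.1, 6.1]
grip_width: 0.0246
clock: 14.1
tool_pos: [0.489, -0.1744, 0.1523]
orientation: [180.0, 0.0, -10.6]
contact_force: [0.1, 0.2, -2.8]
grip_width: 0.0249
```

```bash
python3 -m handwheel '[[-0.1,-2,0,0.005],[-0.2,-4,0,0],[-0.2,-4,0,0],[-0.2,-4,0,0],[-0.2,-4,0,0],[-0.2,-4,0,0],[-0.2,-4,0,0],[0,-3.5,0,0],[0,-2.3,0,0],[0,0,2,0],[0,0,2,0],[0,0,2,0],[0,0,1,0],[0,0,0,0],[0,0,0,0]]'
python3 look.py w8
```

```text
clock: 15.6
tool_pos: [0.5382, 0.14, 0.0826]
orientation: [-180.0, -0.0, -11.1]
contact_force: [1.2, 0.6, -2.7]
grip_width: 0.0245
15.6 [0.53815068 0.14002217 0.08259002] [-1.79975975e+02 -1.10537787e-02 -1.10762503e+01] [ 1.23743962  0.57912396 -2.6935007 ] 0.024509057365129733
```

View pics/w8.png

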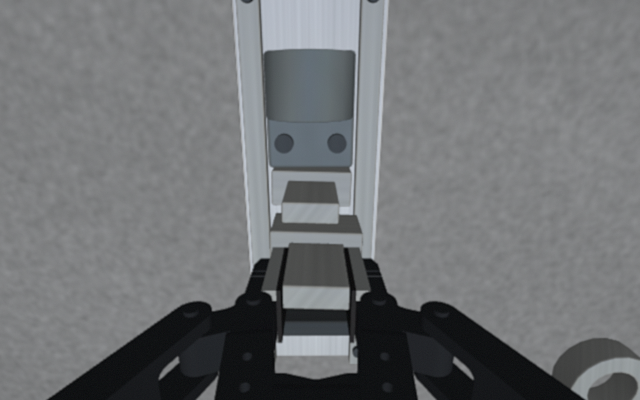

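```bash
python3 -m handwheel '[[-0.27,0,0,0],[0,0,1,0],[0,0,1,0],[0,0,0.8,0],[0,0,0.4,0],[0,0,0,0],[0,0,0,0]]'
python3 look.py w9
```

```text
clock: 16.35
tool_pos: [0.5352, 0.1405, 0.0501]
orientation: [180.0, 0.0, -11.1]
contact_force: [0.1, 0.3, -2.5]
grip_width: 0.025
16.35 [0.53516893 0.14049553 0.0500792 ] [ 1.79992493e+02  1.55890091e-02 -1.11068131e+01] [ 0.06282906  0.26614424 -2.53492071] 0.02496833033506369
```

View pics/w9.png

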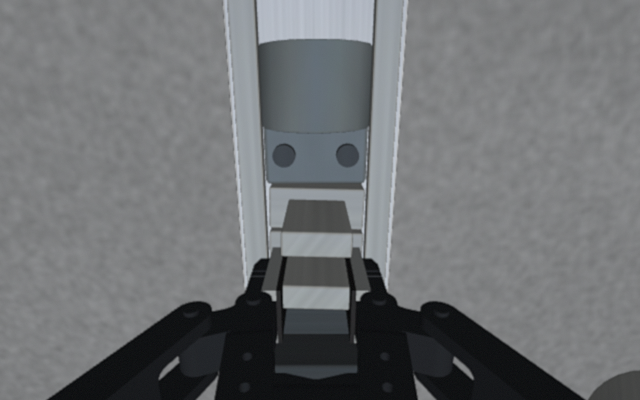

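The held spacer lines up with the first, tab at about (316,285) and rails at u≈267 and 365. Next I lower it until the force turns positive.

```bash
python3 -m handwheel '[[0,0,0.15,0],[0,0,0.1,0],[0,0,0,0],[0,0,0,0]]'
python3 -m handwheel '[[0,0,0.07,0],[0,0,0,0],[0,0,0,0]]'
```

```text
clock: 16.8
tool_pos: [0.5354, 0.1405, 0.0479]
orientation: [-180.0, -0.0, -11.1]
contact_force: [0.7, -0.4, -0.9]
grip_width: 0.0246
clock: 17.1
tool_pos: [0.5354, 0.1405, 0.0479]
orientation: [180.0, -0.0, -11.1]
contact_force: [-1.8, 0.2, 5.4]
grip_width: 0.0246
```

```bash
python3 -m handwheel '[[0,0,0,0],[0,0,0,0],[0,0,0,0],[0,0,0,0],[0,0,-1,0],[0,0,-2,0],[0,0,-3,0],[0,3,-3,0],[0,3,-3,0],[0,3.4,-2,0],[0,0,0,0],[0,0,0,0]]' -0.4
python3 look.py w10
```

```text
clock: 18.3
tool_pos: [0.5173, 0.0473, 0.1881]
orientation: [-180.0, -0.1, -11.3]
contact_force: [0.2, 0.6, -0.7]
grip_width: 0.06
18.3 [0.51730967 0.04728075 0.18811837] [-1.79980172e+02 -1.05628917e-01 -1.12528280e+01] [ 0.16459844  0.59528368 -0.70967179] 0.05998247717291548
```

View pics/w10.png

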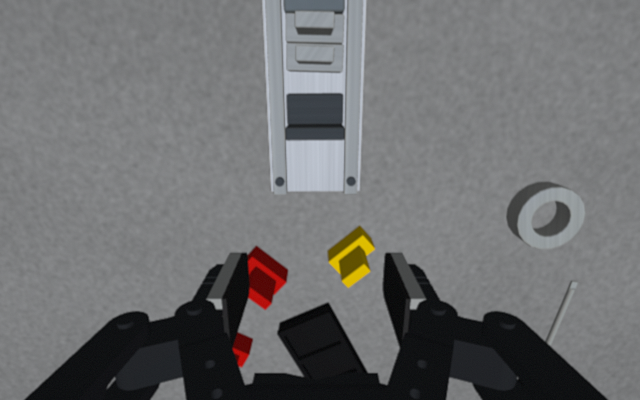

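Run:
```python
from h import *
import pickle
s,m,im=pickle.load(open('pics/w10.pkl','rb'))
t=np.radians(s['orientation'][2]); X=np.array([np.cos(t),np.sin(t)]);Y=np.array([np.sin(t),-np.cos(t)])
def f(n,u,v,z):print(n,((ray(m,u,v,z)[:2]-s['tool_pos'][:2])@np.array([X,Y]).T*1000).round(1))
f('plateback',315,139,.06); f('bed end',315,191.5,.014)
f('yellow tabtop',355,268,.064);f('yellow base top R',374,240,.026);f('yellow top L',328,262,.026);f('yellow base far',358,228,.026); f('red R',287,275,.026);f('red far',258,247,.026)
f('jawmid',(286+344)/2,130,.06)
f('bedmid160',(270+360)/2,160,.014); f('bedmid20',(264+365)/2,20,.014)
```

```text
plateback [  0.4 -36.8]
bed end [ 0.4 19.9]
yellow tabtop [34.8 73.1]
yellow base top R [56.7 64.5]
yellow top L [13.1 88.1]
yellow base far [41.  52.2]
red R [-27.2 102.5]
red far [-54.3  72. ]
jawmid [  0.4 -43.6]
bedmid160 [  0.4 -10.4]
bedmid20 [  -0.2 -126.8]
```

```bash
python3 -m handwheel '[[0.03,0,1,0],[0,0,3,0],[0,0,3,0],[0,0,3,0],[0,0,3,0],[0,0,2,0],[0,0,0.6,0],[0,0,0,0],[0,0,0,0]]' 1 60
python3 -m handwheel '[[0,-0.5,0,0],[0,-0.5,0,0],[0,-0.5,0,0],[0,-0.5,0,0],[0,-0.3,0,0],[0,0,0,0],[0,0,0,0]]'
python3 look.py w11
```

```text
clock: 19.25
tool_pos: [0.5176, 0.0489, 0.0312]
orientation: [-180.0, -0.0, -11.0]
contact_force: [-0.8, -0.6, -0.3]
grip_width: 0.0
clock: 19.95
tool_pos: [0.5217, 0.0707, 0.0311]
orientation: [180.0, 0.0, -11.1]
contact_force: [0.0, 0.2, -0.7]
grip_width: 0.0001
19.95 [0.52170994 0.07066042 0.03107155] [ 1.79988109e+02  8.60818289e-03 -1.11082136e+01] [ 0.04845363  0.19471151 -0.70430008] 0.0001072613839996069
```

View pics/w11.png

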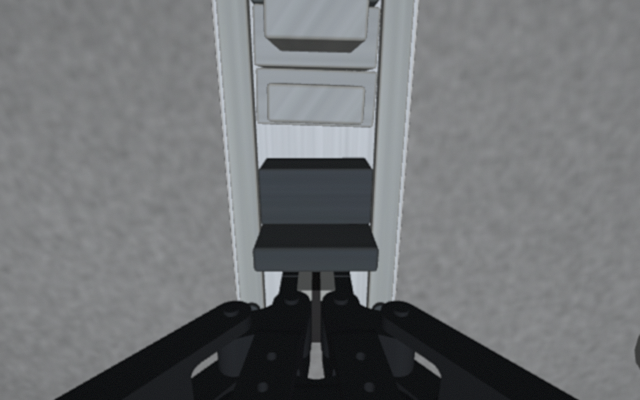

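The fingers are just behind the plate at v≈272, with no contact yet. I'll advance slowly.

```bash
python3 -m handwheel '[[0,-0.2,0,0],[0,-0.2,0,0],[0,-0.2,0,0],[0,-0.2,0,0],[0,-0.2,0,0],[0,0,0,0]]'
python3 -m handwheel '[[0,-0.2,0,0],[0,-0.2,0,0],[0,-0.2,0,0],[0,-0.2,0,0],[0,0,0,0]]'
```

```text
clock: 20.6
tool_pos: [0.5236, 0.0806, 0.031]
orientation: [180.0, 0.0, -11.1]
contact_force: [-1.3, -1.6, -0.2]
grip_width: -0.0002
clock: 21.1
tool_pos: [0.5252, 0.0886, 0.031]
orientation: [180.0, 0.0, -11.1]
contact_force: [0.1, -2.8, -0.9]
grip_width: -0.0003
```

```bash
python3 -m handwheel '[[0,-0.15,0,0],[0,-0.15,0,0],[0,-0.15,0,0],[0,0,0,0]]'
python3 -m handwheel '[[0,-0.1,0,0],[0,-0.1,0,0],[0,-0.1,0,0],[0,0,0,0]]'
python3 look.py w12
```

```text
clock: 21.5
tool_pos: [0.5256, 0.0908, 0.031]
orientation: [179.8, 0.1, -11.2]
contact_force: [-0.8, -6.3, 2.0]
grip_width: -0.0001
clock: 21.9
tool_pos: [0.5256, 0.0913, 0.0311]
orientation: [179.6, 0.1, -11.3]
contact_force: [-0.8, -10.0, 2.9]
grip_width: 0.0002
21.9 [0.52561385 0.09130259 0.03105708] [ 1.79625057e+02  1.22504031e-01 -1.13047842e+01] [-0.80570773 -9.9689365   2.86293031] 0.00022074400584322148
```

View pics/w12.png

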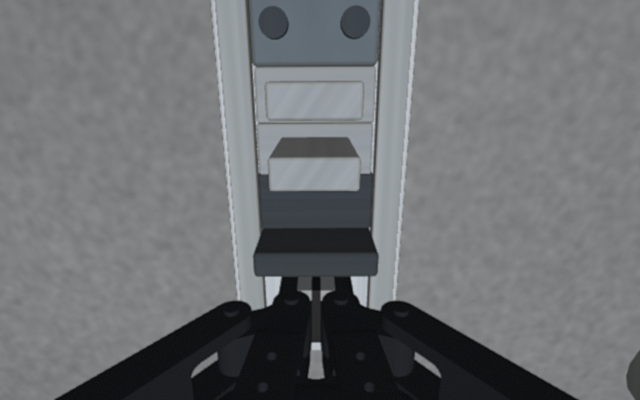

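The stack is closed up, with contact edges at v≈66, 123 and 174. The tool has stalled and the force is rising to 10 N. I'll push more firmly.

```bash
python3 -m handwheel '[[0,-0.15,0,0],[0,-0.15,0,0],[0,-0.15,0,0],[0,-0.15,0,0],[0,0,0,0],[0,0,0,0],[0,0,0,0]]'
python3 -m handwheel '[[0,-0.1,0,0],[0,-0.1,0,0],[0,0,0,0],[0,0,0,0],[0,0,0,0],[0,0,0,0]]'
python3 look.py w13
python3 - <<'E'
from h import *
import pickle
s,m,im=pickle.load(open('pics/w13.pkl','rb'))
cv2.imwrite('pics/side13.png',cv2.resize(vision.get_image('side')[100:340,180:440,::-1],None,fx=2.4,fy=2.4))
u=np.array([np.cos(np.radians(79)),np.sin(np.radians(79))])
a=ray(m,315,66,.038)[:2]; b=ray(m,315,275,.060)[:2]
print('plate back to wp',(a-b)@u*1000,'-> stroke',59+34-(a-b)@u*1000)
E
```

```text
clock: 22.65
tool_pos: [0.5254, 0.0913, 0.0311]
orientation: [179.1, 0.3, -11.6]
contact_force: [-1.0, -19.0, 7.8]
grip_width: -0.0
clock: 23.25
tool_pos: [0.5254, 0.0913, 0.0311]
orientation: [179.0, 0.3, -11.6]
contact_force: [-2.8, -21.1, 9.6]
grip_width: 0.0002
23.25 [0.52538739 0.09127314 0.03112681] [178.98422846   0.30752844 -11.6399266 ] [ -2.81217887 -21.07291237   9.5782886 ] 0.00021783938339498164
plate back to wp 72.5355442973252 -> stroke 20.464455702674798
```

View pics/w13.png

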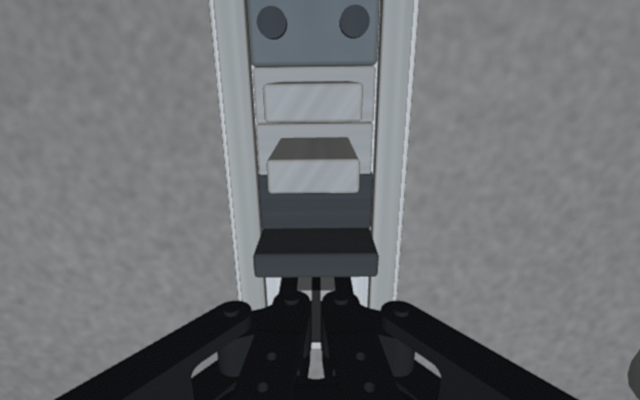

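View pics/side13.png

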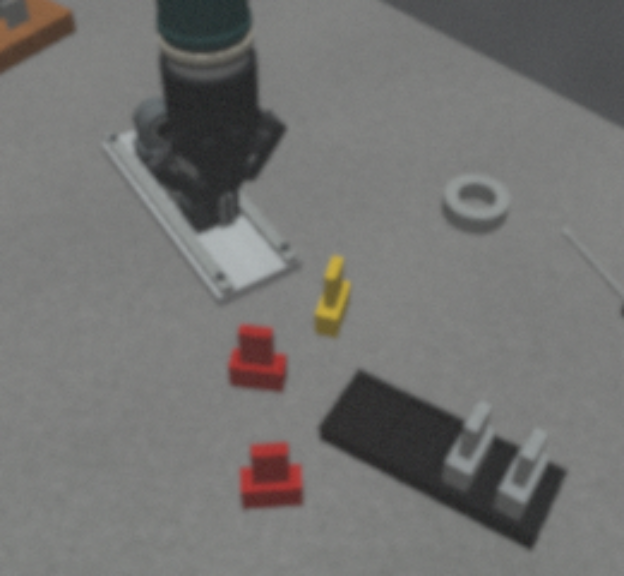

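Run:
```python
from h import *
s=readout.get_state(); print(s['clock'],s['contact_force'],abs(s['qd']).max())
print(env.close_job())
```

```text
23.35 [ -1.80438072 -20.84655351   9.04487665] 0.05921914993108869
the job is handed in; nothing more can be done
None
```

I stood two spacers from the rack upright in the gap, pushed the jaw until the stack was tight, and handed the job in at 23.4 s with the gripper still pushing. No verdict came back.

- **Number of spacers:** The gap measured about 59 mm. One spacer would have left about 39 mm, more than the 28 mm stroke, so two were needed. The jaw stopped at about 19–20 mm of stroke (two estimates, 1–2 mm apart), well short of the end stop.
- **Clamping force:** The tool read about 21 N against the jaw and held still. Taking off 3–4 N for the return spring leaves roughly 17 N on the stack. That figure is worked out, because the contacts themselves cannot be read.
- **Last pictures:** The jaw, both spacers and the workpiece touch with no visible gap, and the spacers are square and centred. The other two spacers stand in the rack, and the ring gauge and the red and yellow look-alikes are where they were. The ball stand and most of the screwdriver were outside the last pictures, but the arm never went near either.
- **Disagreements:** The top and wrist cameras differed by about 2 mm on the bed position, and I used the wrist one. Under the push the tool tilted about 1° and also read about 9 N upwards. I left both as they were because the readings held steady.

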